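# Set the market stall's light dimmer behind its guard

### The job

Set the lights of the craft stall on the sloping blue control box: slide the black rain cover fully open by its red fin, reach through the round opening in the metal guard and turn the recessed orange knob until its white pointer lines up with the green marker beside the opening. Then slide the cover fully closed again and let go, leaving the goods standing around the box where they are.

Things in the scene. Friction and masses are not known exactly. Their poses are not given: they have to be found in the camera images.
- control_box: Fixed blue box; origin on the table under its face's centre, x away from its user (the low side), y to the user's left, z up. Its tilted head is 180 mm (up the slope) x 262 mm (y) x 67 mm deep. The metal guard face rises away from the user at 35 deg to level: its outward normal leans 35 deg from vertical to -x. Face centre 130 mm high, top edge 182 mm; 9 mm high rails along both long edges.
- opening (a point): Centre of the round opening, 96 mm across, in the 4 mm guard plate, at its outer face. Axes: x up the slope, y left along the face (the way the cover opens), z outward normal. It lies on the knob's axis, 59 mm right (-y) of the face's centre. A gripper opened wide does not pass: enter along z partly open.
- cover (a joint): Travel of the cover in m along the face's +y: 0 = fully closed over the opening, 0.118 = fully open, with stops at both ends. It starts between 0 and 0.035. Needs about 2 N to slide and stays where it is left.
- cover_grip (a point): Centre line of the cover's red fin, 28 mm out from the guard face; axes as the opening's. Fin 60 mm long (x), 14 mm thick (y), its top 40 mm out from the guard face. Black cover plate 150 (x) x 108 mm (y), outer surface 6 mm out from the guard face. Grip the fin along y, slide it along y. Closed, it stands over the opening's centre; open, 118 mm to the left.
- knob (a joint): Knob angle in rad, growing clockwise as seen looking at the face. 0: pointer straight up the slope; -1.57: pointer to the left (+y of the face). Starts between -1.3 and -0.7; stops at -1.6 and 1.6. Turning takes 0.06 N m, and it stays where it is left.
- knob_grip (a point): On the knob's axis at the height to grip, 20 mm below the guard's outer face. x along the grip bar to the pointer end, z outward normal; turns with the knob. Orange bar 60 mm long (x), 16 mm thick (y), on a disc 68 mm across; bar top 10 mm, disc top 42 mm, recess floor 58 mm below the guard's outer face. Grip the bar along y.
- pointer_tip (a point): Outer end of the white pointer line on the top of the knob's bar, 30 mm from the axis.
- marker (a joint): Angle in rad of the green marker about the knob's axis, counted like the knob's: the knob is set when both are equal. Between -0.2 and 0.6. A flat green bar 17 x 7 mm on the guard face, 49 to 66 mm from the axis, hidden while the cover is shut; it cannot be moved.
- set_point (a point): The spot where the pointer tip must come: 30 mm from the knob's axis in the marker's direction, at the height of the pointer tip.
- birdhouse: Bystander: loose wooden birdhouse, 115 x 110 mm, 130 mm high; origin under its middle. Leave it.
- wood_bowl: Bystander: loose pale wooden bowl, 110 mm across, 50 mm high; origin under its middle. Leave it.
- gift_box: Bystander: loose brown gift box with blue-grey lid, 114 x 84 mm, 44 mm high; origin under its middle. Leave it.

How it is judged (in metres and radians):
On the way, in this order (a step that is already met when the one before it is completed fails the run):
1. the cover is slid fully open (to within 12 mm of its stop) (value of joint cover above 0.106 m), for 0.2 s.
2. the knob's pointer is brought to the green marker (pointer tip within 4.5 mm of the set point, about 8.5 degrees) and rests there (distance between pointer_tip and set_point below 0.0045 m and velocity of joint knob between -0.1 and 0.1 rad/s), for 0.3 s.
At the end, for the whole second after the job is handed in: The knob's pointer tip is within 4.5 mm of the set point (about 8.5 degrees of the green marker), the cover is closed again to within 8 mm and at rest (distance between pointer_tip and set_point below 0.0045 m and value of joint cover below 0.008 m and velocity of joint cover between -0.01 and 0.01 m/s); the robot touches nothing.
It fails at once if the birdhouse is moved more than 25 mm or tipped over (distance of birdhouse from where it was at the start of the episode above 0.025 m or angle between birdhouse's own z axis and vertical above 0.5 rad).
It fails at once if the wooden bowl is moved more than 25 mm or tipped over (distance of wood_bowl from where it was at the start of the episode above 0.025 m or angle between wood_bowl's own z axis and vertical above 0.5 rad).
It fails at once if the gift box is moved more than 25 mm or tipped over (distance of gift_box from where it was at the start of the episode above 0.025 m or angle between gift_box's own z axis and vertical above 0.5 rad).
It also fails if it takes over 72 s, if anything falls off the work surface, if the arm or the gripper's body presses on something with over 40 N, if the wrist force passes 120 N, or if a joint passes its speed limit or range.

### The arm

A 6-joint arm with a two-finger parallel gripper is mounted at the origin on the work surface. World frame = base frame: x ahead of the robot, y to its left, z up, the work surface at z = 0. Lengths are in mm, angles in rad, forces in N, time in s.
With the tool pointing down it reaches from about 325 to 775 mm from the base axis. Payload 5.5 kg.
Tool frame: the origin (TCP) lies midway between the tips of the shut fingers; the grasp point (between the pads) lies 19 mm behind it (ctrl.tcp_to_grasp is the distance from the TCP to the grasp point, in mm); x points along the fingers, z is the direction in which the jaws open and shut, and the axes are right-handed (so a half turn about x gives the same grasp; the last joint's range is limited). The gripper opens to 88 mm and grips with 3 to 60 N. Pads are 20 mm wide; open, the fingers measure 115 mm over their backs; the gripper's body (75 mm by 178 mm) begins 61 mm behind the grasp point.
Start: joints at [-1.201, 0.091, 1.231, -0, 1.82, -0.057], TCP at [248.377, -546.191, 222.631] pointing down, gripper open.
Joint ranges: [-2.87, 2.87], [-0.86, 2.18], [0.17, 2.46], [-1.51, 4.65], [0.06, 2.69], [-2.65, 2.65]. Speed limits (rad/s): [2.57, 2.57, 3.01, 3.14, 3.14, 3.14].

### API

Orientations are given as a unit quaternion [x, y, z, w].
In Python, from rig import ctrl gives the robot as it stands. The module is installed in compiled form; this text tells all that it offers.
- The arm moves only by the tool carry_out, never from a script. Its arguments are lists of equal length, an entry for each row: "hand": the opening, from -1 (shut) to 1 (fully open), so that 0 is half open; "slide": the shift along the world's x, y, z in m, a list of three; "spin": the turn about the world's z in degrees. In form: {"hand": [hand, ...], "slide": [[tx, ty, tz], ...], "spin": [spin, ...]}. A call has 1 to 20 rows; each row shifts and turns the pose as measured when the row begins; what a row does not reach is not made up. A row lasts 1/10 s, in which the tool goes at most 50 mm and 8.59 degrees, less where a joint would pass 70% of its speed; a pose out of reach is approached as far as the arm can. A call with a gripper value outside its range is refused whole. The fingers move at their own pace and stop on an object; "grip_force" is the grip in N (left out, the last holds). Time passes only in rows, so rows that do not move let the fingers close. It gives the time, the measured TCP pose, the force and the opening at its end, in the units of the state.
- ctrl.observe(): the state, without advancing time (a new reading comes with each control period).
- ctrl.camera(name): name is "side" or "top" or "wrist"; returns a dict with "img" (400x640x3 uint8, blue, green, red), "depth" (400x640 float32, mm along the optical axis (not along the pixel's ray), 0 where there is no reading), "fx", "fy", "cx", "cy" (pixels), "rvec" (rotation vector, rad) and "tvec" (3), from world to camera coordinates, as OpenCV has them. Camera axes: x right, y down, z forward; pixel columns grow to the right and rows downward; lengths in mm; the calibration is good to about 2 mm. A picture is of the moment at which its call begins.
- ctrl.hand_in(): hands the job in, once; it reports no verdict.
The state is a dict: "time": time; "joints": joint angles; "joint_velocities": joint speeds; "joint_torque": joint torques, N m; "eef_pos": TCP position; "eef_rot": TCP orientation; "force": force on the tool from outside, world axes, zero at the start; "ft_torque": the same for the moment, N m; "opening": finger opening in mm.
Only numpy, scipy, OpenCV 4.12 (cv2) and the standard library are available. Lean on these libraries where they do the work, as an engineer would, in place of code of your own. Each camera call takes 0.05 s, during which the arm holds its last target. There are 200 camera calls.

## Working session

There is one attempt and no reset: what is moved stays moved. The work goes in short steps, Python scripts to look and compute and a tool call to move; the robot and the scene stay as the last step left them, time stands still between calls to the robot, and variables do not carry over. Pictures are saved under pics/ and viewed, about 8 in all and at most 12, crops included, and the job is handed in when it is done.

Besides the shell and the picture viewer there is one more tool, called after "Call:" by a JSON object that holds its "name" and its "arguments". carry_out: Moves the arm, as the interface text tells. Its arguments: {"type":"object","properties":{"hand":{"type":"array"},"slide":{"type":"array"},"spin":{"type":"array"},"grip_force":{"type":"number"}},"required":["hand","slide","spin"]}

```bash
mkdir -p pics; cat > h.py <<'E'
import numpy as np, cv2
from rig import ctrl
def cam(n):
    c=ctrl.camera(n); c['R']=cv2.Rodrigues(np.array(c['rvec'],float))[0]; c['t']=np.array(c['tvec'],float).ravel(); return c
def world(c,mask=None):
    v,u=np.mgrid[:400,:640]; d=c['depth']
    P=np.stack([(u-c['cx'])/c['fx']*d,(v-c['cy'])/c['fy']*d,d],-1)
    return (P-c['t'])@c['R']
def pix(c,p):
    q=np.asarray(p)@c['R'].T+c['t']; return np.stack([q[...,0]/q[...,2]*c['fx']+c['cx'],q[...,1]/q[...,2]*c['fy']+c['cy']],-1)
E
python3 - <<'E'
from h import *
print(ctrl.observe(), ctrl.tcp_to_grasp)
a=[]
for n in('top','side'):
    c=cam(n);cv2.imwrite(f'pics/{n}0.png',c['img']);print(n,-c['R'].T@c['t'],c['fx'])
    hsv=cv2.cvtColor(c['img'],cv2.COLOR_BGR2HSV);W=world(c)
    m=(((hsv[...,0]<6)|(hsv[...,0]>174))&(hsv[...,1]>150)&(hsv[...,2]>80)&(c['depth']>0))
    print('red',m.sum(),np.percentile(W[m],[5,50,95],axis=0) if m.any() else '')
E
```

```text
{'time': 0.0, 'joints': array([-1.20073073e+00,  9.18408727e-02,  1.23185249e+00, -2.95017773e-05,
        1.81978430e+00, -5.66652719e-02]), 'joint_velocities': array([ 1.36541773e-03,  2.50792918e-04, -1.16389220e-03,  6.17953636e-05,
       -3.88731588e-04,  8.96911061e-04]), 'joint_torque': array([-6.12229214e-04, -4.46452010e+01, -4.06450152e+01,  6.96920534e-02,
        2.91321077e-02, -1.48695071e-04]), 'eef_pos': array([ 248.24296704, -545.92365228,  221.53649681]), 'eef_rot': array([ 0.38317254,  0.59508033, -0.38240503,  0.5939904 ]), 'force': array([ 0.30575367,  0.33984754, -0.28850756]), 'ft_torque': array([0.05946536, 0.00902677, 0.01111655]), 'opening': 88.03855596223666} 18.700000000000003
top [ 503.9363545    82.05492461 1230.49872549] 510.33065662015235
red 235 [[617.26751897   4.28271475 143.99138349]
 [626.18635522  33.21549394 163.6473018 ]
 [636.57551132  62.16682848 179.22691905]]
side [118.96076207 533.43277682 665.48883906] 439.67967451228725
red 420 [[617.16124164  14.3998367  131.20579898]
 [622.99264529  41.16819351 155.12534306]
 [635.37815049  63.14098858 175.0796613 ]]
```

View pics/top0.png

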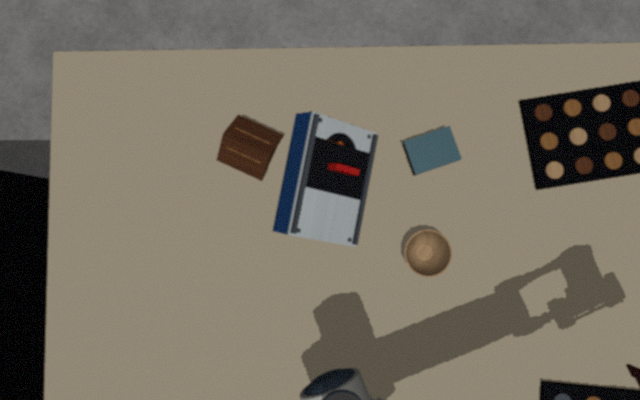

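View pics/side0.png

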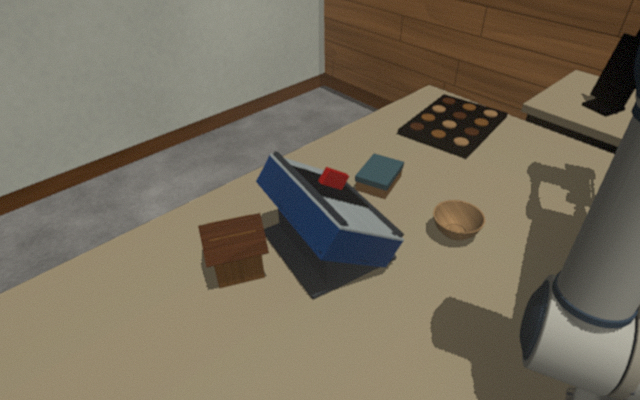

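```bash
cat > box.py <<'E'
from h import *
c=cam('top');W=world(c);d=c['depth']
roi=np.zeros(d.shape,bool);roi[100:255,265:390]=1
P=W[roi&(d>0)&(W[...,2]>60)]
# seed: metal plate region
S=W[200:225,312:345].reshape(-1,3);S=S[S[:,2]>50]
for k in range(4):
    m=S.mean(0);n=np.linalg.svd(S-m,full_matrices=False)[2][2];n*=np.sign(n[2]);s=(P-m)@n
    S=P[(abs(s)<2.5)]
tilt=np.degrees(np.arccos(n[2]));yaw=np.arctan2(-n[1],-n[0])
Q=P[(s>-3)&(s<13)]
bx=np.array([np.cos(yaw),np.sin(yaw),0]);by=np.array([-bx[1],bx[0],0])
up=np.cross(by,n);a=(Q-m)@up;b=(Q-m)@by
r=cv2.minAreaRect(np.stack([a,b],1).astype(np.float32))
print('tilt',tilt,'yaw',np.degrees(yaw),'rect',r, np.percentile(a,[1,99]),np.percentile(b,[1,99]))
print('n',n,'m',m,'centre',m+up*r[0][0]+by*r[0][1])
E
python3 box.py
```

```text
tilt 87.63204189252167 yaw 179.97352873354677 rect ((1.356593132019043, 8.435882568359375), (73.0355453491211, 198.7270050048828), 13.029669761657715) [-50.3228381   50.46517536] [-93.62336589  95.28366265]
n [ 9.99145986e-01 -4.61616226e-04  4.13169012e-02] m [536.57447401  83.67772769 137.21086894] centre [536.51452632  75.24187192 138.56630366]
```

```bash
python3 - <<'E'
from h import *
for n,ps in(('top',[(320,205),(330,205),(340,205),(325,225),(345,225),(340,185),(330,125),(365,140),(325,155)]),('side',[(355,215),(375,235),(340,200),(320,195),(300,175)])):
    c=cam(n);W=world(c)
    for u,v in ps:print(n,u,v,W[v,u].round(),c['depth'][v-1:v+2,u-1:u+2].ravel().round())
E
```

```text
top 320 205 [551.  84. 146.] [1085. 1087. 1091. 1086. 1085. 1088. 1088. 1083. 1087.]
top 330 205 [552.  63. 131.] [1096. 1099. 1105. 1098. 1099. 1101. 1098. 1100. 1098.]
top 340 205 [552.  41. 116.] [1111. 1115. 1118. 1109. 1114. 1111. 1114. 1117. 1116.]
top 325 225 [509.  74. 139.] [1093. 1095. 1094. 1094. 1089. 1096. 1094. 1094. 1100.]
top 345 225 [508.  30. 102.] [1123. 1124. 1126. 1127. 1125. 1123. 1122. 1127. 1123.]
top 340 185 [595.  40. 128.] [1101. 1101. 1107. 1104. 1106. 1106. 1105. 1103. 1109.]
top 330 125 [721.  61. 154.] [1089. 1091. 1092. 1085. 1088. 1088. 1090. 1086. 1089.]
top 365 140 [698. -18.  98.] [1141. 1141. 1144. 1140. 1141. 1143. 1142. 1144. 1147.]
top 325 155 [657.  72. 157.] [1076. 1076. 1082. 1077. 1081. 1081. 1077. 1077. 1083.]
side 355 215 [535.  69. 132.] [824. 823. 827. 816. 819. 822. 810. 811. 815.]
side 375 235 [475.  80. 128.] [778. 782. 785. 783. 782. 784. 785. 786. 786.]
side 340 200 [581.  63. 138.] [839. 838. 840. 840. 844. 842. 846. 849. 852.]
side 320 195 [575. 121. 184.] [783. 803. 806. 780. 781. 806. 775. 776. 780.]
side 300 175 [646. 106. 183.] [832. 837. 851. 825. 829. 843. 821. 825. 828.]
```

```bash
sed -i 's/S=S\[S\[:,2\]>50\]/S=S[(S[:,2]>50)\&(S[:,2]<300)]/; s/abs(s)<2.5/abs(s)<5/' box.py; python3 box.py
```

```text
tilt 34.86034340800387 yaw 77.19773413630756 rect ((-4.20465087890625, -10.35272216796875), (181.73631286621094, 261.616455078125), 0.7865064740180969) [-91.41440861  84.26102684] [-136.28741903  118.18547255]
n [-0.12665431 -0.55736899  0.82054768] m [593.6830706   57.61901523 135.21314558] centre [603.01392904  51.96063726 132.80985931]
```

```bash
python3 - <<'E'
from h import *
from scipy.spatial.transform import Rotation as R
o=ctrl.observe();M=R.from_quat(o['eef_rot']).as_matrix();print(M.round(3),np.degrees(np.arctan2(M[1,2],M[0,2])),o['time'])
c=cam('wrist');print(-c['R'].T@c['t'],c['R'].round(2),c['fx'])
E
```

```text
[[-0.     0.91   0.414]
 [ 0.001  0.414 -0.91 ]
 [-1.     0.    -0.001]] -65.54857013789211 0.3
[ 319.80191919 -513.72846299  383.00807834] [[ 0.41 -0.91 -0.  ]
 [-0.87 -0.4   0.29]
 [-0.26 -0.12 -0.96]] 283.7773067370747
```

Call:
{"name": "carry_out", "arguments": {"hand": [0,0,0,0,0,0,0,0,0,0,0,0,0,0,0,0,0,0], "slide": [[0,0,0.04],[0,0,0.04],[0.024,0.036,0],[0.024,0.036,0],[0.024,0.036,0],[0.024,0.036,0],[0.024,0.036,0],[0.024,0.036,0],[0.024,0.036,0],[0.024,0.036,0],[0.024,0.036,0],[0.024,0.036,0],[0.024,0.036,0],[0.024,0.036,0],[0.024,0.036,0],[0.024,0.036,0],[0.024,0.036,0],[0.024,0.036,0]], "spin": [0,0,3.3,3.3,3.3,3.3,3.3,3.3,3.3,3.3,3.3,3.3,3.3,3.3,3.3,3.3,3.3,3.3]}}

```text
time: 2.15
eef_pos: [639.3, 51.7, 302.5]
eef_rot: [0.069, 0.704, -0.069, 0.703]
force: [-0.1, -0.9, 0.9]
opening: 44.0
```

```bash
cat > look.py <<'E'
from h import *
import sys
from scipy.spatial.transform import Rotation as R
o=ctrl.observe();M=R.from_quat(o['eef_rot']).as_matrix();print(o['time'],o['eef_pos'].round(1),'jaw',np.degrees(np.arctan2(M[1,2],M[0,2])).round(2),o['force'].round(1),o['opening'].round(1))
YAW=np.radians(77.2);T=np.radians(35)
bx=np.array([np.cos(YAW),np.sin(YAW),0]);by=np.array([-bx[1],bx[0],0]);ez=np.array([0,0,1.])
n=-bx*np.sin(T)+ez*np.cos(T);up=bx*np.cos(T)+ez*np.sin(T)
C=np.array([603,52,130.]);O=C-59*by
def face(p): return np.stack([(p-O)@up,(p-O)@by,(p-O)@n],-1)
def onplane(c,uv,h):  # pixels -> world on plane h out from guard
    uv=np.asarray(uv,float).reshape(-1,2)
    r=np.c_[(uv[:,0]-c['cx'])/c['fx'],(uv[:,1]-c['cy'])/c['fy'],np.ones(len(uv))]@c['R']
    o=-c['R'].T@c['t']; return o+r*((h-(o-O)@n)/(r@n))[:,None]
E
python3 - <<'E'
from look import *
c=cam('wrist');cv2.imwrite('pics/w1.png',c['img']);W=world(c)
hsv=cv2.cvtColor(c['img'],cv2.COLOR_BGR2HSV)
m=(((hsv[...,0]<6)|(hsv[...,0]>174))&(hsv[...,1]>150)&(hsv[...,2]>60)&(c['depth']>0))
F=face(W[m]);t=F[F[:,2]>36];print(len(F),np.percentile(F,[2,50,98],axis=0).round(1));print(np.percentile(t,[2,50,98],axis=0).round(1))
G=face(W);ok=(c['depth']>0)
for h in((-4,3),(3,11)):
    q=G[ok&(abs(G[...,0])<70)&(G[...,1]>90)&(G[...,1]<180)&(G[...,2]>h[0])&(G[...,2]<h[1])];print(len(q),q.mean(0))
q=G[ok&(G[...,1]>95)&(G[...,1]<185)&(abs(G[...,0])<60)&(abs(G[...,2])<10)]
A=np.c_[q[:,:2],np.ones(len(q))];print('plane',np.linalg.lstsq(A,q[:,2],rcond=None)[0],np.median(q[:,2]))
print('edges',[np.percentile(G[ok&(abs(G[...,2])<12)&(abs(G[...,1]-y0)<5)][:,0],[1,99]).round(1) for y0 in(-40,100,130)])
E
```

```text
Traceback (most recent call last):
  File "look.py", line 4, in <module>
    o=ctrl.observe();M=R.from_quat(o['eef_rot']).as_matrix();print(o['time'],o['eef_pos'].round(1),'jaw',np.degrees(np.arctan2(M[1,2],M[0,2])).round(2),o['force'].round(1),o['opening'].round(1))
                                                                                                                                                                            ^^^^^^^^^^^^^^^^^^
AttributeError: 'float' object has no attribute 'round'
```

```bash
sed -i "s/o\['opening'\].round(1)/round(o['opening'],1)/" look.py
python3 - <<'E'
from look import *
c=cam('wrist');cv2.imwrite('pics/w1.png',c['img']);W=world(c)
hsv=cv2.cvtColor(c['img'],cv2.COLOR_BGR2HSV)
m=(((hsv[...,0]<6)|(hsv[...,0]>174))&(hsv[...,1]>150)&(hsv[...,2]>60)&(c['depth']>0))
F=face(W[m]);t=F[F[:,2]>36];print(len(F),np.percentile(F,[2,50,98],axis=0).round(1));print(np.percentile(t,[2,50,98],axis=0).round(1))
G=face(W);ok=(c['depth']>0)
q=G[ok&(G[...,1]>95)&(G[...,1]<185)&(abs(G[...,0])<60)&(abs(G[...,2])<10)]
A=np.c_[q[:,:2],np.ones(len(q))];print('plane',np.linalg.lstsq(A,q[:,2],rcond=None)[0],np.median(q[:,2]))
for y0 in(-40,100,130):
    q=G[ok&(abs(G[...,2])<12)&(abs(G[...,1]-y0)<5)][:,0];print(len(q),np.percentile(q,[1,99]).round(1) if len(q) else '')
E
```

```text
2.15 [639.3  51.7 302.5] jaw -11.21 [-0.1 -0.9  0.9] 44.0
755 [[-37.2 -51.4   2.8]
 [ 27.5  32.1  36.3]
 [179.9 102.7 187.2]]
[[-24.8 -52.2  36.2]
 [ 10.4  31.9  37. ]
 [180.  103.6 187.5]]
plane [ 9.29119905e-04  1.12087137e-02 -3.46189025e+00] -1.8843377323317014
777 [-199.6   93.7]
974 [-81.8  91.1]
970 [-83.3  90.8]
```

View pics/w1.png

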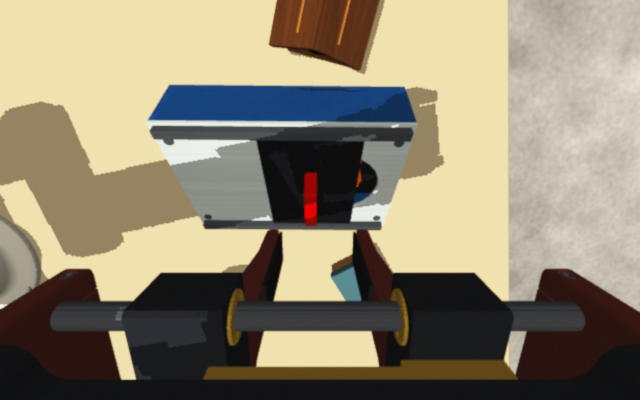

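Call:
{"name": "carry_out", "arguments": {"hand": [0,0,0,0,0,0,-1,-1,-1,-1,-1], "slide": [[-0.011,-0.011,0],[0,0,-0.035],[0,0,-0.035],[0,0,-0.035],[0,0,-0.035],[0,0,-0.012],[0,0,0],[0,0,0],[0,0,0],[0,0,0],[0,0,0]], "spin": [-0.8,0,0,0,0,0,0,0,0,0,0], "grip_force": 20}}

```text
time: 3.3
eef_pos: [633.2, 50.3, 148.2]
eef_rot: [0.07, 0.702, -0.067, 0.706]
force: [-0.5, -0.4, -2.5]
opening: 13.9
```

Call:
{"name": "carry_out", "arguments": {"hand": [-1,-1,-1,-1,-1,-1,-1,-1,-1,-1], "slide": [[-0.009,0.0019,0],[-0.009,0.0019,0],[-0.009,0.0019,0],[-0.009,0.0019,0],[-0.009,0.0019,0],[-0.009,0.0019,0],[-0.009,0.0019,0],[-0.009,0.0019,0],[-0.009,0.0019,0],[-0.005,0.001,0]], "spin": [0,0,0,0,0,0,0,0,0,0]}}

```text
time: 4.3
eef_pos: [546.4, 68.2, 148.2]
eef_rot: [0.071, 0.695, -0.068, 0.712]
force: [40.4, -5.7, -17.2]
opening: 14.5
```

Call:
{"name": "carry_out", "arguments": {"hand": [0,0,0,0,0,0,1,1,1], "slide": [[0,0,0],[0,0,0],[0,0,0.04],[0,0,0.04],[0,0,0.04],[0.035,-0.01,0],[0.035,-0.01,0],[0.035,-0.01,0],[0,0,0]], "spin": [0,0,0,0,0,0,0,0,0]}}

```text
time: 5.2
eef_pos: [647.3, 40.0, 273.2]
eef_rot: [0.069, 0.698, -0.066, 0.71]
force: [0.0, -1.1, -1.0]
opening: 64.5
```

```bash
sed -i 's/radians(77.2)/radians(78.0)/; s/C=np.array.*; *O/C=np.array([604,56,130.6]);O/' look.py
python3 - <<'E'
from look import *
c=cam('wrist');I=c['img'];print(pix(c,O),O)
u,v=pix(c,O).astype(int);cv2.imwrite('pics/w2.png',cv2.resize(I[max(0,v-100):v+100,max(0,u-130):u+130],None,fx=3,fy=3))
print('crop0',max(0,u-130),max(0,v-100))
hsv=cv2.cvtColor(I,cv2.COLOR_BGR2HSV);W=world(c)
for nm,lo,hi,h in(('green',(40,80,50),(85,255,255),0),('orange',(6,130,60),(22,255,255),-10),('white',(0,0,150),(180,60,255),-10)):
    m=cv2.inRange(hsv,lo,hi)
    n_,l,s,ce=cv2.connectedComponentsWithStats(m)
    for k in range(1,n_):
        if s[k,4]>12 and np.hypot(*(ce[k]-(u,v)))<75:
            f=face(onplane(c,ce[k],h))[0];print(nm,s[k,4],ce[k].round(1),f.round(1),'ang',np.degrees(np.arctan2(-f[1],f[0])).round(1),'r',np.hypot(f[0],f[1]).round(1))
E
```

```text
5.2 [647.3  40.  273.2] jaw -10.96 [ 0.  -1.1 -1. ] 64.5
[328.17779248 182.894044  ] [661.71070844  43.73321024 130.6       ]
crop0 198 82
green 109 [331.1 143.8] [55.5  0.4  0. ] ang -0.4 r 55.5
orange 1366 [331.  166.6] [ 15.3  -2.5 -10. ] ang 9.3 r 15.5
white 114545 [370.6 127.4] [ 67.5 -36.3 -10. ] ang 28.3 r 76.7
white 101 [313.9 174.3] [  2.8  15.8 -10. ] ang -79.8 r 16.1
white 55 [327. 232.] [-117.6   -5.1  -10. ] ang 177.5 r 117.7
```

View pics/w2.png

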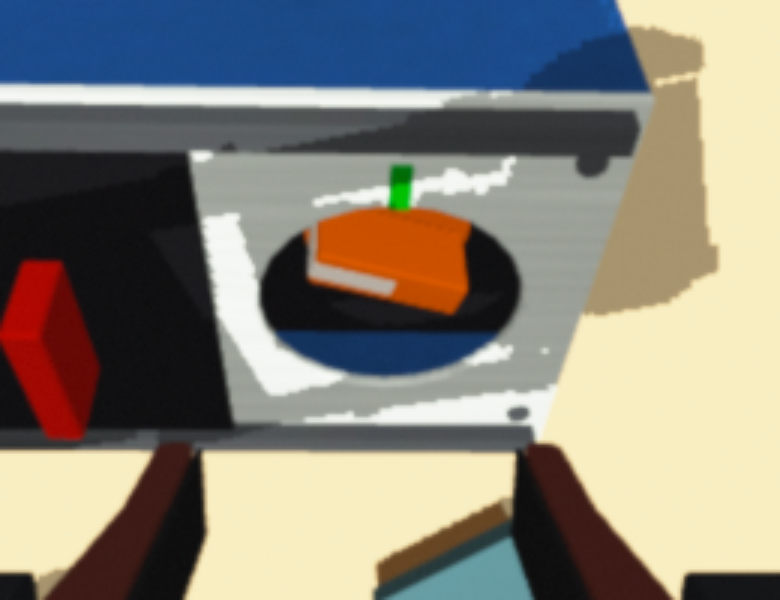

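```bash
python3 - <<'E'
from look import *
c=cam('wrist')
g=lambda x,y:(198+x/3,82+y/3)
r=face(onplane(c,[g(391,207),g(391,378),g(260,291),g(521,291)],0)).round(1);print(r)
# marker corners (inner end centre, outer end centre)
print(face(onplane(c,[g(400,209),g(402,166)],0)).round(1))
# pointer line ends + bar top corners: tip, inner ; edges
print(face(onplane(c,[g(309,268),g(395,288),g(316,224),g(308,280),g(468,264),g(453,313)],-10)).round(1))
E
```

```text
5.25 [645.9  40.8 274.8] jaw -10.92 [0.2 0.1 0.7] 68.4
[[ 46.8   3.7  -0. ]
 [-46.1  -1.6   0. ]
 [  5.5  48.8  -0. ]
 [  7.6 -45.8   0. ]]
[[46.   0.7 -0. ]
 [63.7  1.3  0. ]]
[[  7.5  31.4 -10. ]
 [ -2.6  -0.9 -10. ]
 [ 29.4  28.5 -10. ]
 [  1.1  31.9 -10. ]
 [ 10.9 -26.9 -10. ]
 [-16.5 -24.5 -10. ]]
```

Call:
{"name": "carry_out", "arguments": {"hand": [-1,-1,-1,-1,-1,-1,-1,-1], "slide": [[-0.01,-0.002,-0.035],[0,0,-0.035],[0,0,0],[0,0,0],[0,0,0],[0,0,0],[0,0,0],[0,0,0]], "spin": [-1,0,0,0,0,0,0,0]}}

```text
time: 6.1
eef_pos: [631.8, 42.3, 219.3]
eef_rot: [0.075, 0.69, -0.069, 0.716]
force: [0.4, 0.2, 0.0]
opening: 15.2
```

```bash
cat >> look.py <<'E'
O=np.array([660.7,45.2,131.0])
print('tcp face',face(o['eef_pos']).round(1),'R x-axis',M[:,0].round(3))
E
python3 look.py
```

```text
6.1 [631.8  42.3 219.3] jaw -11.72 [0.4 0.2 0. ] 15.2
tcp face [43.4 27.7 77.5] R x-axis [ 0.038  0.005 -0.999]
```

Call:
{"name": "carry_out", "arguments": {"hand": [-1,-1,-1,-1,-1], "slide": [[0.004,-0.004,-0.03],[0,0,-0.03],[0,0,0],[0,0,0],[0,0,0]], "spin": [0,0,0,0,0]}}

```text
time: 6.6
eef_pos: [637.9, 38.1, 164.0]
eef_rot: [0.076, 0.687, -0.069, 0.719]
force: [0.1, -0.5, -1.1]
opening: 0.7
```

```bash
python3 - <<'E'
from look import *
c=cam('wrist');cv2.imwrite('pics/w3.png',cv2.resize(c['img'][100:300,200:460],None,fx=3,fy=3))
E
```

```text
6.6 [637.9  38.1 164. ] jaw -11.73 [ 0.1 -0.5 -1.1] 0.7
tcp face [ 9.3 20.9 33.7] R x-axis [ 0.046  0.005 -0.999]
```

View pics/w3.png

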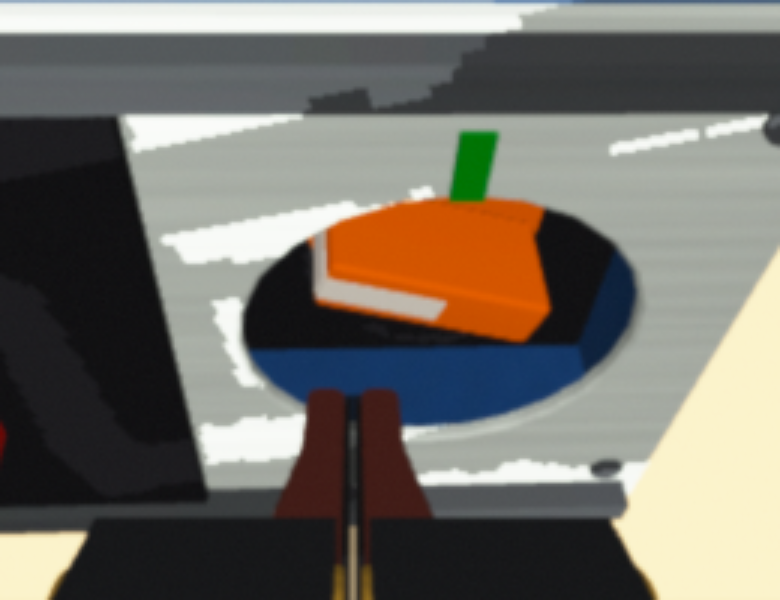

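Call:
{"name": "carry_out", "arguments": {"hand": [-1,-1,-1,-1,-1], "slide": [[-0.001,0,-0.02],[0,0,-0.02],[0,0,-0.015],[0,0,-0.006],[0,0,0]], "spin": [0,0,0,0,0]}}

```text
time: 7.15
eef_pos: [640.6, 38.2, 110.5]
eef_rot: [0.076, 0.682, -0.068, 0.724]
force: [-1.0, -0.6, 0.1]
opening: 0.8
```

```bash
python3 look.py
```

```text
7.15 [640.6  38.2 110.5] jaw -11.73 [-1.  -0.6  0.1] 0.8
tcp face [-20.8  18.3 -10.5] R x-axis [ 0.06   0.005 -0.998]
```

Call:
{"name": "carry_out", "arguments": {"hand": [-1,-1,-1], "slide": [[-0.006,0,-0.008],[0,0,0],[0,0,0]], "spin": [0,0,0]}}

```text
time: 7.45
eef_pos: [635.0, 38.3, 104.3]
eef_rot: [0.076, 0.681, -0.068, 0.725]
force: [-0.6, -0.1, 0.2]
opening: 0.4
```

```bash
python3 look.py
```

```text
7.45 [635.   38.3 104.3] jaw -11.73 [-0.6 -0.1  0.2] 0.4
tcp face [-25.2  23.7 -14.9] R x-axis [ 0.063  0.005 -0.998]
```

Call:
{"name": "carry_out", "arguments": {"hand": [-1,-1,-1,-1,-1,-1], "slide": [[-0.0005,0.0035,0.0018],[-0.0005,0.0035,0.0018],[-0.0005,0.0035,0.0018],[0,0.0035,0.0018],[0,0.0035,0.0018],[0,0,0]], "spin": [0,0,0,0,0,0]}}

```text
time: 8.05
eef_pos: [633.2, 54.9, 114.9]
eef_rot: [0.075, 0.681, -0.07, 0.725]
force: [-0.5, -1.3, 0.1]
opening: 0.8
```

```bash
cat > knob.py <<'E'
from look import *
c=cam('wrist');I=c['img'];u,v=pix(c,O);hsv=cv2.cvtColor(I,cv2.COLOR_BGR2HSV)
m=cv2.inRange(hsv,(40,80,50),(85,255,255));ce=cv2.moments(m,True);g=(ce['m10']/ce['m00'],ce['m01']/ce['m00'])
print('green',face(onplane(c,g,0)).round(1),'O pix',u,v)
x0,y0=max(0,int(u)-100),max(0,int(v)-75);cv2.imwrite(f'pics/k{o["time"]:.2f}.png',cv2.resize(I[y0:y0+150,x0:x0+200],None,fx=4,fy=4));print('crop0',x0,y0,f'pics/k{o["time"]:.2f}.png')
E
python3 knob.py; cp pics/k*.png pics/kk1.png
```

```text
8.05 [633.2  54.9 114.9] jaw -11.83 [-0.5 -1.3  0.1] 0.8
tcp face [ -6.1  28.9 -15.4] R x-axis [ 0.063  0.001 -0.998]
green [[54.2 -1.2  0. ]] O pix 370.6811525265507 262.3096531957798
crop0 270 187 pics/k8.05.png
```

View pics/kk1.png

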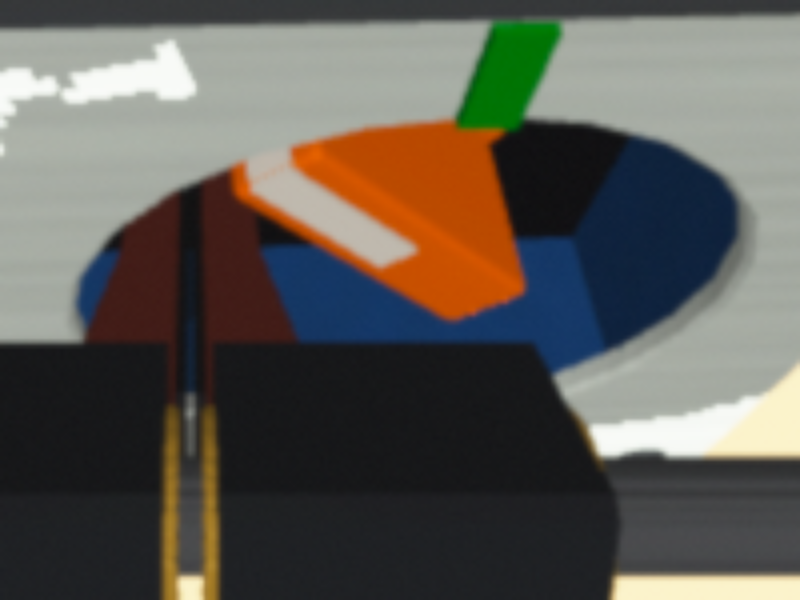

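Call:
{"name": "carry_out", "arguments": {"hand": [-1,-1,-1,-1], "slide": [[0.0025,0.0005,0.0005],[0.0025,0.0005,0.0005],[0.0025,0.0005,0.0005],[0,0,0]], "spin": [0,0,0,0]}}

```text
time: 8.5
eef_pos: [639.3, 58.6, 117.8]
eef_rot: [0.076, 0.683, -0.068, 0.724]
force: [-2.3, -1.3, 1.0]
opening: 0.5
```

```bash
cat >> knob.py <<'E'
# white pointer line: light pixels bordered by orange, near the knob
org=cv2.dilate(cv2.inRange(hsv,(5,150,60),(20,255,255)),np.ones((7,7)))
w=cv2.inRange(hsv,(0,0,110),(180,70,255))&org
G=np.zeros_like(w);G[y0:y0+150,x0:x0+200]=1;w=w*G
k,l,s,_=cv2.connectedComponentsWithStats(w)
for j in sorted(range(1,k),key=lambda j:-s[j,4])[:3]:
    ys,xs=np.nonzero(l==j);f=face(onplane(c,np.c_[xs,ys],-10));mm=f.mean(0);d=np.linalg.svd(f[:,:2]-mm[:2],full_matrices=False)[2][0];d*=np.sign(d[0]);print(s[j,4],mm.round(1),'line ang',np.degrees(np.arctan2(-d[1],d[0])).round(1),'ext',np.ptp((f[:,:2]-mm[:2])@d).round(1),'mean ang',np.degrees(np.arctan2(-mm[1],mm[0])).round(1))
E
python3 knob.py
```

```text
8.5 [639.3  58.6 117.8] jaw -11.71 [-2.3 -1.3  1. ] 0.5
tcp face [ -0.5  23.7 -15.8] R x-axis [ 0.059  0.005 -0.998]
green [[54.  -1.1 -0. ]] O pix 360.3355449117139 267.6996072167749
crop0 260 192 pics/k8.50.png
335 [ 16.8   7.6 -10. ] line ang -17.8 ext 38.9 mean ang -24.3
30 [-76.  -62.3 -10. ] line ang -23.9 ext 26.7 mean ang 140.7
20 [-200.1   16.1  -10. ] line ang -2.4 ext 41.4 mean ang -175.4
```

Call:
{"name": "carry_out", "arguments": {"hand": [-1,-1,-1], "slide": [[0.0025,-0.0005,0],[0.002,-0.0005,0],[0,0,0]], "spin": [0,0,0]}}

```text
time: 8.85
eef_pos: [643.6, 58.9, 118.1]
eef_rot: [0.076, 0.683, -0.067, 0.723]
force: [-3.3, -0.7, 2.0]
opening: 0.3
```

```bash
python3 knob.py; cp pics/k8.*.png /tmp; cp $(ls -t pics/k8*|head -1) pics/kk2.png
```

```text
8.85 [643.6  58.9 118.1] jaw -11.65 [-3.3 -0.7  2. ] 0.3
tcp face [  0.7  19.6 -16.2] R x-axis [ 0.058  0.007 -0.998]
green [[54.2 -1.1 -0. ]] O pix 353.2459828377815 269.30342664080564
crop0 253 194 pics/k8.85.png
178 [ 10.6   3.1 -10. ] line ang -14.8 ext 32.3 mean ang -16.5
42 [ 29.   13.5 -10. ] line ang 78.0 ext 7.3 mean ang -25.0
41 [ 31.7   3.  -10. ] line ang 69.6 ext 7.5 mean ang -5.4
```

View pics/kk2.png

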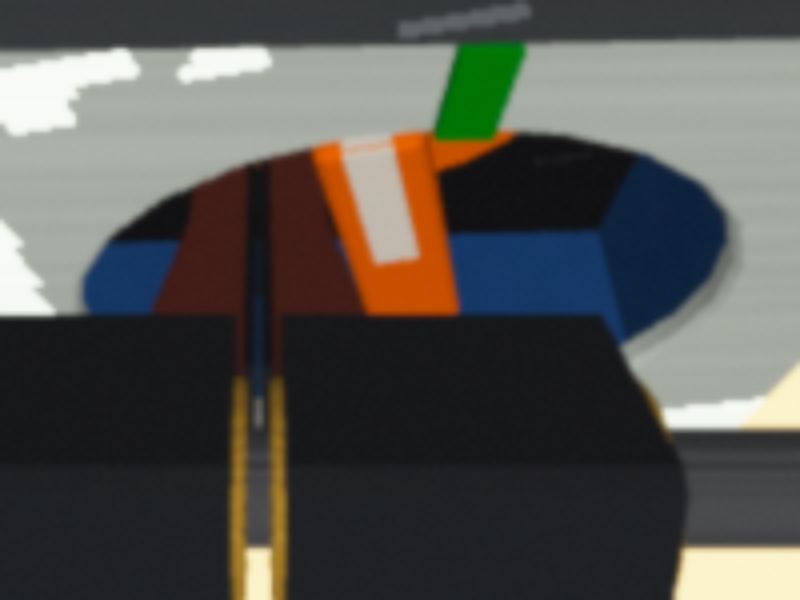

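```bash
python3 - <<'E'
from look import *
c=cam('wrist')
g=lambda x,y:(253+x/4,194+y/4)
f=face(onplane(c,[g(467,138),g(492,45)],0));print(f.round(1),np.degrees(np.arctan2(-(f[1]-f[0])[1],(f[1]-f[0])[0])))
f=face(onplane(c,[g(369,150),g(397,262)],-10));print(f.round(1),np.degrees(np.arctan2(-(f[0]-f[1])[1],(f[0]-f[1])[0])))
E
```

```text
8.9 [643.6  58.8 118.1] jaw -11.65 [-3.2  0.1  2.7] 0.4
tcp face [  0.6  19.6 -16.2] R x-axis [ 0.058  0.007 -0.998]
[[43.7 -1.9  0. ]
 [61.6 -1.3 -0. ]] -1.8942712919206965
[[ 25.7   6.7 -10. ]
 [ -7.2  -1.6 -10. ]] -14.068291744712097
```

Call:
{"name": "carry_out", "arguments": {"hand": [-1,-1,-1], "slide": [[0.002,-0.0005,0],[0.0015,-0.0003,0],[0,0,0]], "spin": [0,0,0]}}

```text
time: 9.25
eef_pos: [647.0, 58.9, 118.5]
eef_rot: [0.076, 0.683, -0.066, 0.723]
force: [-3.3, 0.1, 2.2]
opening: 0.4
```

```bash
python3 knob.py;  cp $(ls -t pics/k9*|head -1) pics/kk3.png
```

```text
9.25 [647.   58.9 118.5] jaw -11.61 [-3.3  0.1  2.2] 0.4
tcp face [  1.5  16.3 -16.3] R x-axis [ 0.058  0.009 -0.998]
green [[53.9 -1.1  0. ]] O pix 347.5461219604768 270.25717263111676
crop0 247 195 pics/k9.25.png
147 [ 10.2   0.6 -10. ] line ang -5.0 ext 32.8 mean ang -3.3
50 [ 30.7   8.7 -10. ] line ang 81.9 ext 8.6 mean ang -15.9
30 [-71.2 -68.6 -10. ] line ang -23.9 ext 26.1 mean ang 136.1
```

View pics/kk3.png

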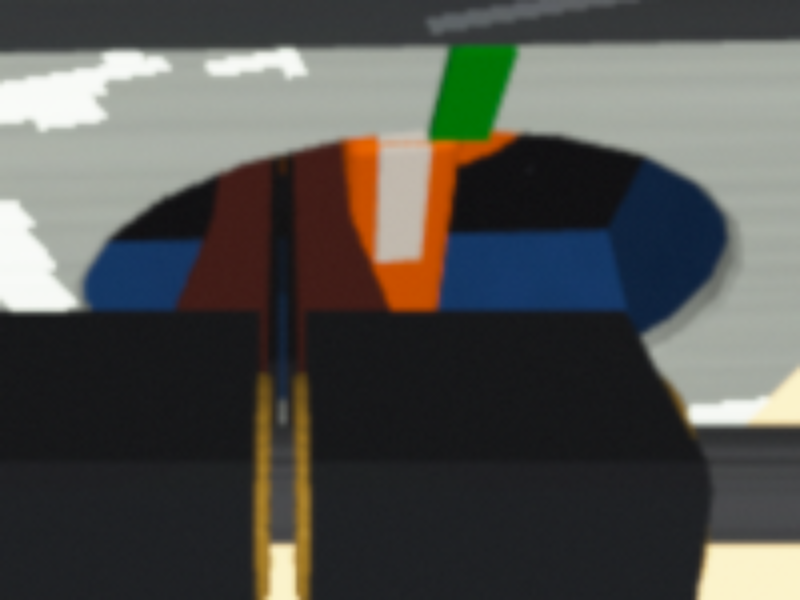

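Call:
{"name": "carry_out", "arguments": {"hand": [-1,-1], "slide": [[0.0014,-0.0003,0],[0,0,0]], "spin": [0,0]}}

```text
time: 9.5
eef_pos: [648.1, 59.1, 118.7]
eef_rot: [0.077, 0.683, -0.066, 0.723]
force: [-2.8, 0.7, 2.9]
opening: 0.3
```

```bash
python3 knob.py
```

```text
9.5 [648.1  59.1 118.7] jaw -11.59 [-2.8  0.7  2.9] 0.3
tcp face [  2.   15.3 -16.3] R x-axis [ 0.057  0.01  -0.998]
green [[54.1 -1.1 -0. ]] O pix 345.6999605412376 270.6956815098371
crop0 245 195 pics/k9.50.png
169 [ 11.   -0.5 -10. ] line ang -0.3 ext 32.4 mean ang 2.4
49 [ 30.7   7.6 -10. ] line ang 86.8 ext 9.2 mean ang -13.9
30 [-70.3 -69.5 -10. ] line ang -23.9 ext 26.0 mean ang 135.3
```

Call:
{"name": "carry_out", "arguments": {"hand": [-1,-1,-1,-1,-1,-1,-1,-1,-1], "slide": [[-0.004,0.001,0],[-0.001,0,0.01],[0,0,0.03],[0,0,0.04],[0,0,0.04],[0,0,0.04],[0.005,-0.01,0],[0,0,0],[0,0,0]], "spin": [0,0,0,0,0,0,0,0,0]}}

```text
time: 10.45
eef_pos: [648.4, 47.6, 285.5]
eef_rot: [0.077, 0.68, -0.068, 0.726]
force: [0.8, -0.0, 0.2]
opening: 0.4
```

```bash
python3 knob.py;  cp $(ls -t pics/k10*|head -1) pics/kk4.png
```

```text
10.45 [648.4  47.6 285.5] jaw -11.76 [ 0.8 -0.   0.2] 0.4
tcp face [ 88.4  12.5 126.7] R x-axis [ 0.065  0.006 -0.998]
green [[54.  -1.1  0. ]] O pix 320.6016145329508 187.29738596925435
crop0 220 112 pics/k10.45.png
201 [ 24.1   9.3 -10. ] line ang -42.0 ext 47.9 mean ang -21.1
57 [ 36.  -18.7 -10. ] line ang -73.4 ext 24.2 mean ang 27.5
32 [-175.4  -53.1  -10. ] line ang 40.6 ext 35.3 mean ang 163.2
```

View pics/kk4.png

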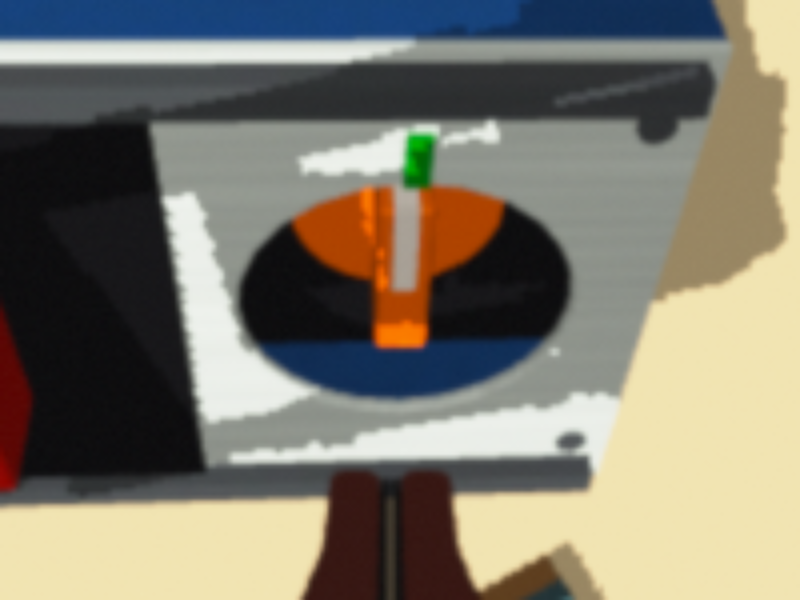

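```bash
python3 - <<'E'
from look import *
c=cam('wrist')
g=lambda x,y:(220+x/4,112+y/4)
a=lambda d:np.degrees(np.arctan2(-d[1],d[0])).round(1)
f=face(onplane(c,[g(417,187),g(421,136)],0));print('marker',f.round(1),a(f[1]-f[0]))
f=face(onplane(c,[g(406,192),g(403,290)],-10));print('pointer',f.round(1),a(f[0]-f[1]))
f=face(onplane(c,[g(239,298),g(572,280),g(400,186),g(396,400)],0));print('rim',f.round(1))
E
```

```text
10.5 [648.2  47.5 284.5] jaw -11.76 [-1.   0.4 -0.5] 0.5
tcp face [ 87.7  12.7 125.9] R x-axis [ 0.064  0.006 -0.998]
marker [[44.1 -1.1 -0. ]
 [60.9 -1.1  0. ]] -0.0
pointer [[ 33.1   0.6 -10. ]
 [ -6.2  -0.6 -10. ]] -1.6
rim [[  2.1  46.8  -0. ]
 [  8.4 -47.2  -0. ]
 [ 44.5   3.3   0. ]
 [-47.3   0.2   0. ]]
```

Call:
{"name": "carry_out", "arguments": {"hand": [0,0,0,0,0,0,0,0], "slide": [[-0.034,0.006,0],[-0.034,0.006,0],[-0.034,0.006,0],[0,0,-0.03],[0,0,-0.03],[0,0,0],[0,0,0],[0,0,0]], "spin": [0,0,0,0,0,0,0,0]}}

```text
time: 11.35
eef_pos: [539.1, 67.3, 208.7]
eef_rot: [0.075, 0.689, -0.068, 0.718]
force: [0.4, 0.9, 0.1]
opening: 44.1
```

```bash
python3 look.py
```

```text
11.35 [539.1  67.3 208.7] jaw -11.67 [0.4 0.9 0.1] 44.1
tcp face [ 41.6 123.6  65.7] R x-axis [ 0.042  0.006 -0.999]
```

Call:
{"name": "carry_out", "arguments": {"hand": [0,0,0,0,-1,-1,-1,-1,-1], "slide": [[0.006,-0.002,-0.015],[0,0,-0.025],[0,0,-0.018],[0,0,0],[0,0,0],[0,0,0],[0,0,0],[0,0,0],[0,0,0]], "spin": [0,0,0,0,0,0,0,0,0]}}

```text
time: 12.25
eef_pos: [550.2, 64.6, 153.7]
eef_rot: [0.076, 0.685, -0.068, 0.721]
force: [1.7, -0.3, -3.2]
opening: 14.7
```

Call:
{"name": "carry_out", "arguments": {"hand": [-1,-1,-1,-1,-1,-1,-1,-1,-1,-1,-1,-1,-1], "slide": [[0.01,-0.0021,0],[0.01,-0.0021,0],[0.01,-0.0021,0],[0.01,-0.0021,0],[0.01,-0.0021,0],[0.01,-0.0021,0],[0.01,-0.0021,0],[0.01,-0.0021,0],[0.01,-0.0021,0],[0.01,-0.0021,0],[0.01,-0.0021,0],[0.005,-0.001,0],[0.003,-0.0006,0]], "spin": [0,0,0,0,0,0,0,0,0,0,0,0,0]}}

```text
time: 13.55
eef_pos: [661.8, 41.6, 153.4]
eef_rot: [0.075, 0.703, -0.066, 0.704]
force: [-11.6, 1.1, 3.3]
opening: 14.0
```

Call:
{"name": "carry_out", "arguments": {"hand": [-1,-1], "slide": [[0.006,-0.0012,0],[0.006,-0.0012,0]], "spin": [0,0]}}

```text
time: 13.75
eef_pos: [661.7, 41.5, 153.0]
eef_rot: [0.074, 0.715, -0.065, 0.692]
force: [-32.5, 2.9, 8.8]
opening: 14.1
```

At the stop. Release, rise, and check.

Call:
{"name": "carry_out", "arguments": {"hand": [0,0,0,0,0,0,0,0,0], "slide": [[0,0,0],[0,0,0],[0,0,0],[0,0,0.03],[0,0,0.04],[0,0,0.04],[0,-0.01,0.04],[0,0,0],[0,0,0]], "spin": [0,0,0,0,0,0,0,0,0]}}

```text
time: 14.65
eef_pos: [667.3, 29.0, 306.9]
eef_rot: [0.075, 0.711, -0.066, 0.696]
force: [0.2, 0.5, -0.8]
opening: 43.9
```

```bash
python3 - <<'E'
from look import *
c=cam('wrist');cv2.imwrite('pics/end.png',c['img']);W=world(c)
hsv=cv2.cvtColor(c['img'],cv2.COLOR_BGR2HSV);F=face(W)
m=(((hsv[...,0]<6)|(hsv[...,0]>174))&(hsv[...,1]>150)&(hsv[...,2]>60)&(c['depth']>0)&(F[...,2]>30)&(F[...,2]<45)&(abs(F[...,0])<60))
print('fin',np.percentile(F[m],[2,50,98],axis=0).round(1))
E
```

```text
14.65 [667.3  29.  306.9] jaw -11.39 [ 0.2  0.5 -0.8] 43.9
tcp face [ 89.   -9.8 152.4] R x-axis [-0.021  0.015 -1.   ]
fin [[-30.1  -7.6  31.1]
 [  6.2  -1.2  39.1]
 [ 27.2   5.3  40.1]]
```

View pics/end.png

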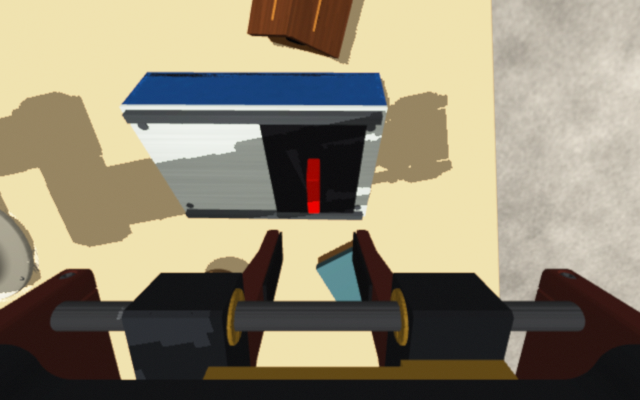

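The picture shows the cover shut: the fin is at (313,186), with its centre measured at y ≈ -1 mm. The fingers are clear of the box, and the birdhouse and gift box are untouched.

```bash
python3 -c "
from rig import ctrl
print(ctrl.hand_in())"
```

```text
the job is handed in; nothing more can be done
None
```

I slid the cover fully open, set the knob to the green marker, closed the cover again and handed the job in at about 15 s. The hand-in gave no verdict, so what follows is from my own last checks.

- **Cover opening:** I gripped the red fin and slid it until it met its stop, with the wrist force rising to 40 N.
- **Knob:** I pushed the bar round with the closed fingertips through the opening. My last look put the pointer at about -1.6° and the marker at 0° to +1°. That is 2 to 3° apart, or about 1.5 mm at the tip against the 4.5 mm allowed.
- **Cover closing:** I slid it until it met its stop, at about 32 N. The fin then measured 1 mm from the closed position.
- **Surroundings:** The gripper is released and about 150 mm above the box, and the force reads zero. I did not touch the birdhouse, bowl or gift box.

**What disagreed:**
- The marker's distance from the knob axis came out about 5 mm short in the close views. I therefore judged the angles from line directions and the centre of the opening.
- The tool tilted up to about 3.7° during the moves, which did no harm.
- I did not check the knob again after shutting the cover, since the cover hides it.

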